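# Set the drill guide and index the hub to its next hole

### The arm

A 6-joint arm with a two-finger parallel gripper is mounted at the origin on the work surface. World frame = base frame: x ahead of the robot, y to its left, z up, the work surface at z = 0. Lengths are in m, angles in rad, forces in N, time in s.
With the tool pointing down it reaches from about 0.35 to 0.975 m from the base axis. Payload 7.1 kg.
Tool frame: the origin (TCP) lies midway between the tips of the shut fingers; the grasp point (between the pads) lies 19 mm behind it (arm.grip_depth is the z of the grasp point in the tool frame, in m); z points along the fingers, y is the direction in which the jaws open and shut (so a half turn about z gives the same grasp; the last joint's range is limited). The gripper opens to 88 mm and grips with 3 to 60 N. Pads are 20 mm wide; open, the fingers measure 115 mm over their backs; the gripper's body (75 mm by 178 mm) begins 61 mm behind the grasp point.
Start: joints at [-1.185, 0.423, 1.63, -0, 1.089, -0.019], TCP at [0.246, -0.574, 0.223] pointing down, gripper open.
Joint ranges: [-3, 3], [-0.9, 2.11], [0.09, 2.58], [-1.31, 4.45], [0.11, 2.69], [-2.54, 2.54]. Speed limits (rad/s): [2.39, 2.39, 3.01, 3.14, 3.14, 3.14].

### API

Orientations are given as [roll, pitch, yaw] about the fixed x, y, z axes, in that order (R = Rz(yaw) Ry(pitch) Rx(roll)).
In Python, from workcell import arm, imaging, outline_of gives the robot as it stands.
- The arm moves only by the tool jog_arm, never from a script. Its arguments are lists of equal length, an entry for each row: "fingers": the finger opening in m, from 0 to 0.0878; "linear": the shift along the tool's x, y, z in m, a list of three; "turn": the turn, a rotation vector about the tool's x, y, z in degrees, a list of three. In form: {"fingers": [fingers, ...], "linear": [[dx, dy, dz], ...], "turn": [[wx, wy, wz], ...]}. A call has 1 to 8 rows; each row is the pose to reach, as a shift and turn from the pose commanded when the call began, along the tool's axes at that moment; what a row does not reach only later rows make up. A row lasts 1/10 s, in which the tool goes at most 50 mm and 8.59 degrees, less where a joint would pass 70% of its speed; a pose out of reach is approached as far as the arm can. A call with a gripper value outside its range is refused whole. The fingers move at their own pace and stop on an object; "newtons" is the grip in N (left out, the last holds). Time passes only in rows, so rows that repeat a pose let the fingers close. It gives the time, the measured TCP pose, the force and the opening at its end, in the units of the state.
- arm.observe(): the state, without advancing time (a new reading comes with each control period).
- imaging.read_camera(name): name is "scene" or "top" or "wrist"; returns a dict with "frame" (384x512x3 uint8, blue, green, red), "intrinsics" (3x3 intrinsics, pixels), "R" (3x3) and "t" (3): a world point X has camera coordinates R X + t. Camera axes: x right, y down, z forward; pixel columns grow to the right and rows downward; lengths in m; the calibration is good to about 2 mm. A picture is of the moment at which its call begins. There is no depth.
- arm.finish_job(): hands the job in, once; it reports no verdict.
Trained networks look in a picture, given as the dict that the camera call returned (one of the last four; its "shot" number tells which), for a name from the list of things; names that differ only in an ending like _2 or _b are one class to them, and where a whole thing is asked for, a point or a joint stands for the part that bears it (a point fixed in the world has none). Each returns a list of dicts, best first, with "p" (0 to 1); they miss things now and then, are a little off and sometimes report something else, mostly with a low value. They report only what shows in the picture. A call takes as long as a camera call. They do not tell look-alikes from the thing itself.
- outline_of(picture, name): "region" (384x512 bool, what is visible of it) and "extent" ([left, top, width, height] in pixels, round what is visible of it).
The state is a dict: "clock": time; "joint_positions": joint angles; "qvel": joint speeds; "joint_efforts": joint torques, N m; "tcp_pos": TCP position; "tool_rot": TCP orientation; "contact_force": force on the tool from outside, world axes, zero at the start; "torque": the same for the moment, N m; "gripper_width": opening from 0.0 (shut) to 1.0 (fully open).
Only numpy, scipy, OpenCV 4.12 (cv2) and the standard library are available. Lean on these libraries where they do the work, as an engineer would, in place of code of your own. Each camera call takes 0.05 s, during which the arm holds its last target.

### The job

Set up the indexing fixture for the next hole in the wooden hub: lower the drill guide astride the square rail, between the two brass collars, so that it hangs there freely and level, and let go of it. Then take the black wing nut on top of the spindle and turn it clockwise (seen from above) by three clicks of the index plate, to the third notch and never past it, and finish holding the wing nut there, still gripped and seated in that notch, so that the hub cannot turn while a workmate drills. Do not drop the guide onto the rail, and leave the other things on the bench where they are.

Things in the scene. Friction and masses are not known exactly. Their poses are not given: they have to be found in the camera images.
- fixture: indexing drill fixture fixed to the bench: steel base plate 210 x 250 x 12 mm, steel index plate with 18 notches (130 mm across), dark wooden hub (100 mm across, 62 to 98 mm up) on a vertical spindle, square rail on two green posts on its far side, green spring block (64 mm tall) at -y. Origin on the bench under the spindle axis; x from the spindle to the rail, y along the rail, z up.
- rail_mid (a point): middle of the rail's top face, half-way between the brass collars; axes as the fixture's. 96 mm from the spindle axis, 106 mm above the bench. Rail 12 x 12 mm square; its posts (22 mm wide along y, 106 mm tall) are centred 98 mm either side. Collars 22 mm square, 5 mm above the rail's top, inner faces 33 mm either side of the middle.
- guide_grip (a point): grip point of the drill guide in its orange tab, 74 mm above its feet; x across the slot, y along it, z up. Tab: 16 mm thick in x, 30 mm wide in y, from 52 to 94 mm above the feet; grip it across the 16 mm. Hung on the rail, this point is 32 mm above rail_mid and y lies along the rail, either way round.
- guide: the same drill guide: loose aluminium saddle, 0.2 to 0.4 kg, standing on its feet on the bench left or right of the fixture; origin between the feet, at their underside. Two legs, 33 mm over the outsides in x, 50 mm wide in y; slot 17 mm, flared to 21 mm at its mouth, its roof 42 mm above the feet. A bushing sticks 20 mm out of each leg in x (axis 16 mm up, 16 mm thick). Same both ways round.
- wing_grip (a point): centre of the wing nut's grip bar, on the spindle axis, 156 mm above the bench; it turns with the nut. Black bar 58 mm long (its y), 16 mm thick (its x), 40 mm high; under it 38 mm of stem (22 mm thick) down to the hub. Grip it from above across the 16 mm. At the start the bar lies along the rail.
- spindle: the turning spindle with index plate, wooden hub and wing nut in one; origin on the bench, on the axis; x, y axes as wing_grip
- index (a joint): angle of the spindle (hub, index plate and wing nut as one), rad, growing clockwise seen from above. Notches are 20 degrees (0.349 rad) apart; it starts seated in the notch at 0, the third one on is at 1.047. It takes about 0.15 N m to leave a notch, fading to none at the ridge half-way; then the spring roller pulls it on into the next, where the load jumps up again. No hard stop.
- oil_bottle: yellow closed oil bottle with a red cap, 52 mm diameter, 130 mm tall, standing on the bench; bystander; origin at its underside
- done_hub: finished dark wooden hub, disc of 100 mm diameter and 36 mm high with six radial holes, lying on the bench; bystander; origin at its underside
- blank_hub: undrilled dark wooden hub, disc of 100 mm diameter and 36 mm high, lying on the bench; bystander; origin at its underside
- crank_drill: hand-cranked drill lying on the bench, 355 mm long with a toothed gear wheel of 100 mm and wooden handle; bystander; origin at its underside under the middle, x along its length towards the bit
- try_square: try square lying flat: steel blade 140 x 30 mm, wooden stock 110 x 20 x 16 mm; bystander; origin at the inner corner
- brush: bench brush about 200 mm long, lying on the bench front left of the fixture; bystander
Mind the look-alikes: they are no part of the job. Several things have the shape of the guide; the one meant has the colours described above.

How it is judged:
By the outcome, as a careful person would: the job done as asked, in the order asked, and still so for the second after the job is handed in, while the arm keeps its last pose, push and grip.
It also fails if it takes over 58 s, if anything falls off the work surface, if the arm or the gripper's body presses on something with over 40 N, if the wrist force passes 120 N, or if a joint passes its speed limit or range.

## Working session

There is one attempt and no reset: what is moved stays moved. The work goes in short steps, Python scripts to look and compute and a tool call to move; the robot and the scene stay as the last step left them, time stands still between calls to the robot, and variables do not carry over. Pictures are saved under pics/ and viewed, and the job is handed in when it is done.

Besides the shell and the picture viewer there is one more tool, called after "Call:" by a JSON object that holds its "method" and its "body", one argument or row to a line. jog_arm: Moves the arm, as the interface text tells. Its arguments: {"type":"object","properties":{"fingers":{"type":"array","items":{"type":"number"}},"linear":{"type":"array","items":{"type":"array","items":{"type":"number"}}},"turn":{"type":"array","items":{"type":"array","items":{"type":"number"}}},"newtons":{"type":"number"}},"required":["fingers","linear","turn"]}

```bash
ls; mkdir -p pics; cat > h.py <<'E'
import numpy as np, cv2
from workcell import arm, imaging, outline_of
def shot(n,fn=None):
    p=imaging.read_camera(n)
    if fn: cv2.imwrite('pics/'+fn,p['frame'])
    return p
def proj(p,X):
    X=np.atleast_2d(X); c=X@np.array(p['R']).T+np.array(p['t']); u=c@np.array(p['intrinsics']).T
    return u[:,:2]/u[:,2:]
def ray(p,uv,z):
    d=np.array(p['R']).T@np.linalg.inv(p['intrinsics'])@np.array([uv[0],uv[1],1.])
    o=-np.array(p['R']).T@np.array(p['t']); return o+d*(z-o[2])/d[2]
E
python3 - <<'E'
from h import *
s=arm.observe();print(s)
for n in ['scene','top','wrist']:
    p=shot(n,n+'0.png')
    print(n,np.round(-np.array(p['R']).T@np.array(p['t']),3))
    for o in ['fixture','guide','spindle','oil_bottle','done_hub','crank_drill','brush','try_square','blank_hub']:
        for r in outline_of(p,o)[:4]: print(' ',o,round(r['p'],2),r['extent'])
E
```

```text
pics
{'clock': 0.0, 'joint_positions': array([-1.18497633e+00,  4.23811572e-01,  1.63068269e+00,  1.23916213e-06,
        1.08860168e+00, -1.90359591e-02]), 'qvel': array([-0.00015717,  0.00142436,  0.00067609, -0.00080055, -0.00040512,
        0.00042137]), 'joint_efforts': array([ 2.50566824e-03, -5.44620967e+01, -2.73665857e+01,  6.43388182e-02,
        2.26182950e-02, -9.73949932e-05]), 'tcp_pos': array([ 0.24597411, -0.57396056,  0.22192285]), 'tool_rot': array([-3.14008966e+00, -2.97114855e-05,  4.04855360e-01]), 'contact_force': array([-0.01651098, -0.4412142 , -0.13303652]), 'torque': array([0.01988511, 0.01999321, 0.01149683]), 'gripper_width': 1.0007388223699556}
scene [1.236 0.352 1.024]
  fixture 0.96 [194.1, 179.8, 88.7, 80.7]
  guide 0.88 [375.8, 226.2, 21.6, 31.7]
  guide 0.72 [346.6, 226.7, 14.8, 24.7]
  guide 0.68 [314.2, 236.2, 17.0, 18.8]
  guide 0.18 [340.3, 270.9, 37.9, 40.1]
  spindle 0.88 [221.2, 179.7, 43.1, 44.4]
  oil_bottle 0.75 [181.7, 141.9, 15.4, 29.6]
  done_hub 0.89 [130.1, 184.5, 32.5, 23.9]
  crank_drill 0.76 [129.3, 124.7, 40.1, 46.6]
  brush 0.7 [3
[... 156 characters left out ...]
]
top [ 0.372 -0.005  1.28 ]
  fixture 0.69 [225.3, 137.9, 82.6, 71.4]
  guide 0.79 [172.8, 168.7, 12.6, 17.2]
  guide 0.67 [403.3, 171.6, 33.1, 103.4]
  guide 0.65 [144.6, 190.2, 18.5, 23.3]
  guide 0.57 [115.0, 197.4, 16.1, 23.0]
  oil_bottle 0.56 [347.6, 209.5, 19.9, 15.9]
  done_hub 0.72 [355.6, 144.1, 29.5, 33.0]
  crank_drill 0.79 [405.8, 185.8, 30.0, 87.8]
  brush 0.91 [165.7, 232.0, 66.2, 16.1]
  try_square 0.94 [66.0, 157.6, 34.9, 48.7]
  try_square 0.73 [247.9, 160.3, 39.2, 36.8]
  try_square 0.38 [406.4, 184.5, 30.6, 88.7]
  blank_hub 0.82 [122.8, 139.6, 35.2, 29.6]
wrist [ 0.319 -0.544  0.384]
  crank_drill 0.64 [250.2, 0.9, 97.4, 152.6]
  blank_hub 0.4 [251.9, 0.0, 100.3, 153.0]
```

```bash
python3 - <<'E'
import cv2
a=cv2.imread('pics/scene0.png');b=cv2.imread('pics/top0.png')
cv2.imwrite('pics/s1.png',cv2.resize(a[120:330,120:460],None,fx=2.3,fy=2.3,interpolation=cv2.INTER_CUBIC))
cv2.imwrite('pics/t1.png',cv2.resize(b[120:280,50:320],None,fx=2.9,fy=2.9,interpolation=cv2.INTER_CUBIC))
E
```

```text
(no output)
```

View pics/s1.png

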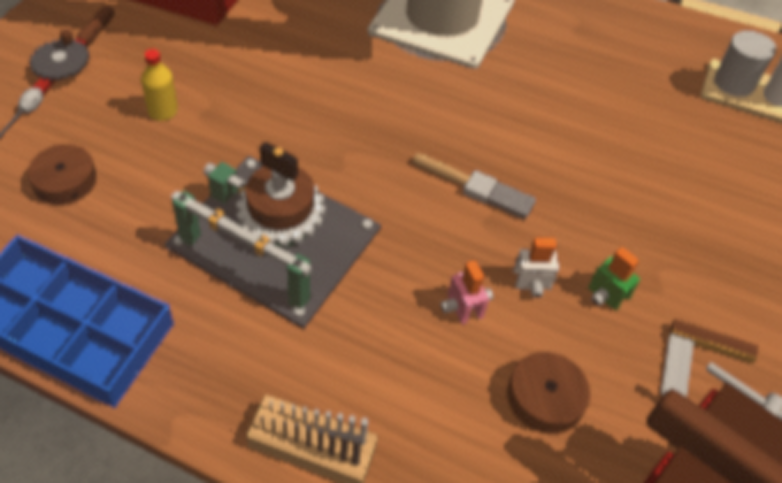

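View pics/t1.png

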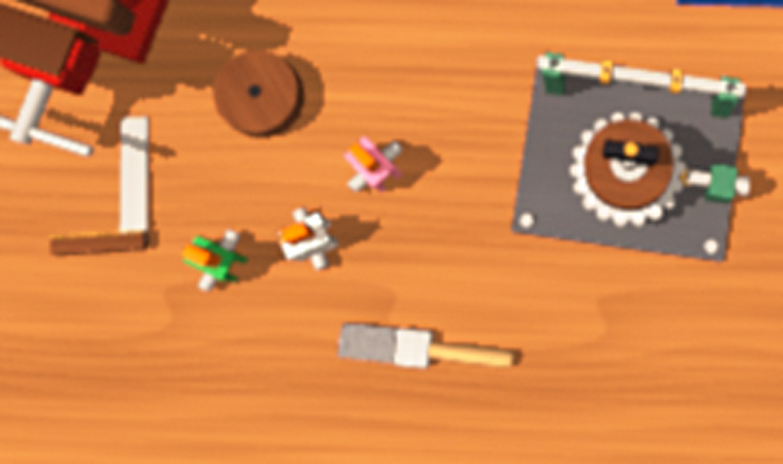

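View pics/top0.png

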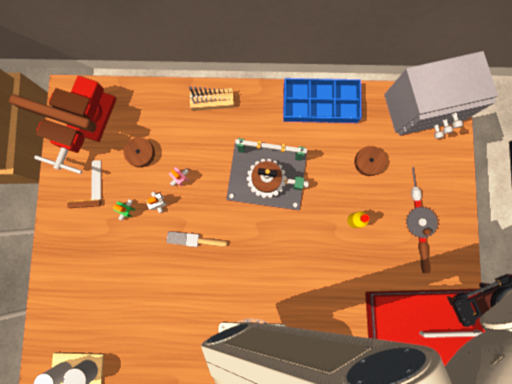

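```bash
python3 - <<'E'
from h import *
p=shot('top')
a=ray(p,(240.,141.7),.106);b=ray(p,(302.8,150.3),.106);w=ray(p,(267.2,172.4),.176)
print('posts',a,b,np.linalg.norm(a-b),'wing',w)
m=(a+b)/2; u=(a-b)/np.linalg.norm(a-b); print('mid',m,'u',u, np.degrees(np.arctan2(u[1],u[0])), 'dist',np.linalg.norm((w-m)[:2]), (w-m)[:2]@u[:2])
g=ray(p,(151.7,200.3),.094);print('guide tab',g)
q=shot('scene')
print(proj(q,[a,b,w,g]))
# orange blob in top & scene
for n,pp in (('top',p),('scene',q)):
    f=pp['frame'];h=cv2.cvtColor(f,cv2.COLOR_BGR2HSV)
    mk=((h[...,0]>6)&(h[...,0]<17)&(h[...,1]>215)&(h[...,2]>150)).astype('uint8')
    k,l,st,c=cv2.connectedComponentsWithStats(mk)
    for i in range(1,k):
        if st[i,4]>12 : print(n,st[i],c[i].round(1))
    cv2.imwrite('pics/%s_mk.png'%n,mk*255)
for n in ['wrist']: print(p['intrinsics'],q['intrinsics'])
E
```

```text
posts [0.68549963 0.05235135 0.106     ] [ 0.6616239  -0.14793461  0.106     ] 0.20170403413344914 wing [ 0.57499197 -0.03438167  0.176     ]
mid [ 0.67356176 -0.04779163  0.106     ] u [0.11837013 0.99296954 0.        ] 83.20195266202961 dist 0.09947779295180675 0.0016479693476200829
guide tab [0.49242566 0.32726754 0.094     ]
[[249.05250635 233.86432501]
 [197.38848237 205.00433636]
 [240.53284656 184.5368534 ]
 [355.09578948 223.37121821]]
top [149 198   7   5  13] [152.8 200.8]
top [115 204   8   7  16] [119.8 207.1]
[[377.73010325   0.         251.43944622]
 [  0.         377.73010325 190.66756161]
 [  0.           0.           1.        ]] [[364.83319698   0.         257.35998256]
 [  0.         364.83319698 192.114184  ]
 [  0.           0.           1.        ]]
```

```bash
cat >> h.py <<'E'
from scipy.spatial.transform import Rotation as Ro
def rows(xyz,yaw_deg,way=None):
    s=arm.observe(); R=Ro.from_euler('xyz',s['tool_rot'])
    T=Ro.from_euler('xyz',[np.pi,0,np.radians(yaw_deg)])
    sh=R.inv().apply(np.array(xyz)-s['tcp_pos']); rv=(R.inv()*T).as_rotvec(degrees=True)
    print('clock',round(s['clock'],2),'tcp',s['tcp_pos'].round(4),'rot',np.degrees(s['tool_rot']).round(2),'F',s['contact_force'].round(1),'M',s['torque'].round(2),'w',round(s['gripper_width']*87.8,1))
    print('shift mm',(sh*1000).round(1),'turn',rv.round(2)); return sh,rv
E
python3 - <<'E'
from h import *
rows([0.50,-0.25,0.34],95)
rows([0.513,0.28,0.25],115)
p=shot('wrist');print(np.array(p['R']).round(3),p['t'])
E
```

```text
clock 1.6 tcp [ 0.2461 -0.5745  0.2227] rot [-180.      0.     23.19] F [-0.4 -0.7 -0.1] M [ 0.04 -0.01 -0.  ] w 87.9
shift mm [ 361.1 -198.3 -117.3] turn [ -0.    -0.   -71.81]
clock 1.6 tcp [ 0.2461 -0.5745  0.2227] rot [-180.      0.     23.19] F [-0.4 -0.7 -0.1] M [ 0.04 -0.01 -0.  ] w 87.9
shift mm [ 581.8 -680.3  -27.3] turn [ -0.    -0.   -91.81]
[[ 0.393 -0.919  0.001]
 [-0.882 -0.377  0.284]
 [-0.26  -0.113 -0.959]] [-0.62645097 -0.0325874   0.38979148]
```

Call:
{"method": "jog_arm", "body": {
  "fingers": [0.06,0.06,0.06,0.06,0.06,0.06,0.06,0.06],
  "linear": [
    [0.02,-0.015,-0.045],
    [0.05,-0.04,-0.09],
    [0.36,-0.2,-0.12],
    [0.36,-0.2,-0.12],
    [0.36,-0.2,-0.12],
    [0.36,-0.2,-0.12],
    [0.36,-0.2,-0.12],
    [0.36,-0.2,-0.12]
  ],
  "turn": [
    [0,0,-8],
    [0,0,-16],
    [0,0,-24],
    [0,0,-32],
    [0,0,-40],
    [0,0,-48],
    [0,0,-56],
    [0,0,-64]
  ]
}}

```text
clock: 2.45
tcp_pos: [0.4628, -0.2917, 0.337]
tool_rot: [3.141, 0.0, 1.527]
contact_force: [1.1, 0.0, 0.0]
gripper_width: 0.686
```

```bash
python3 - <<'E'
from h import *
rows([0.513,0.28,0.25],115)
E
```

```text
clock 2.45 tcp [ 0.4628 -0.2917  0.337 ] rot [1.7997e+02 2.0000e-02 8.7520e+01] F [1.1 0.  0. ] M [-0.04 -0.07 -0.04] w 60.2
shift mm [573.4  25.3  86.8] turn [  0.03   0.03 -27.48]
```

Call:
{"method": "jog_arm", "body": {
  "fingers": [0.06,0.06,0.06,0.06,0.06,0.06,0.06,0.06],
  "linear": [
    [0.4,0.0,0.0],
    [0.4,0,0],
    [0.4,0,0],
    [0.4,0,0],
    [0.4,0,0],
    [0.4,0,0],
    [0.4,0,0.0],
    [0.4,0.0,0.0]
  ],
  "turn": [
    [0,0,-3],
    [0,0,-7],
    [0,0,-10],
    [0,0,-14],
    [0,0,-17],
    [0,0,-20],
    [0,0,-24],
    [0,0,-27]
  ]
}}

```text
clock: 3.25
tcp_pos: [0.4811, 0.1081, 0.3368]
tool_rot: [3.141, 0.0, 1.996]
contact_force: [0.9, -1.3, 0.2]
gripper_width: 0.682
```

```bash
python3 - <<'E'
from h import *
rows([0.513,0.28,0.25],115)
E
```

```text
clock 3.25 tcp [0.4811 0.1081 0.3368] rot [1.7995e+02 1.0000e-02 1.1434e+02] F [ 0.9 -1.3  0.2] M [-0.03 -0.12 -0.02] w 59.9
shift mm [143.5  99.8  86.9] turn [ 0.05  0.01 -0.66]
```

Call:
{"method": "jog_arm", "body": {
  "fingers": [0.06,0.06,0.06,0.06,0.06],
  "linear": [
    [0.144,0.1,0.087],
    [0.144,0.1,0.087],
    [0.144,0.1,0.087],
    [0.144,0.1,0.087],
    [0.144,0.1,0.087]
  ],
  "turn": [
    [0,0,-0.7],
    [0,0,-0.7],
    [0,0,-0.7],
    [0,0,-0.7],
    [0,0,-0.7]
  ]
}}

```text
clock: 3.75
tcp_pos: [0.5127, 0.2819, 0.2462]
tool_rot: [-3.138, -0.001, 2.009]
contact_force: [-0.9, -1.3, -0.8]
gripper_width: 0.681
```

```bash
python3 - <<'E'
from h import *
import pickle
p=shot('wrist','w1.png'); pickle.dump(p,open('w1.pkl','wb'))
for r in outline_of(p,'guide')[:3]: print(r['p'],r['extent'])
rows([0.513,0.28,0.25],115)
# predicted model overlay
f=p['frame'].copy()
def model(cx,cy,yaw):
    c,s=np.cos(yaw),np.sin(yaw)
    P=[]
    for z in (.094,): 
        for a,b in ((8,15),(-8,15),(-8,-15),(8,-15)): P.append((a/1e3,b/1e3,z))
    for a in (36.5,-36.5): P.append((a/1e3,0,.016))
    return np.array([[cx+c*x-s*y,cy+s*x+c*y,z] for x,y,z in P])
for u in proj(p,model(.4924,.3273,np.radians(25))): cv2.circle(f,tuple(int(v) for v in u),2,(255,0,255),-1); print(u)
cv2.imwrite('pics/w1m.png',cv2.resize(f,None,fx=1.5,fy=1.5))
E
```

```text
0.97 [255.5, 20.9, 47.0, 55.5]
0.87 [272.3, 180.2, 42.5, 46.1]
0.67 [235.0, 116.3, 51.5, 38.9]
clock 3.85 tcp [0.5131 0.2789 0.2486] rot [-1.7989e+02  2.0000e-02  1.1500e+02] F [-0.  -0.7  0.2] M [ 0.03 -0.11 -0.  ] w 60.0
shift mm [ 1.1  0.3 -1.4] turn [-0.11  0.02  0.  ]
[263.2975643  126.49820926]
[249.13027965 126.4751286 ]
[249.2763856 153.1216489]
[263.05769099 153.14886542]
[282.00139647 135.26002352]
[230.70586344 135.17064654]
```

View pics/w1m.png

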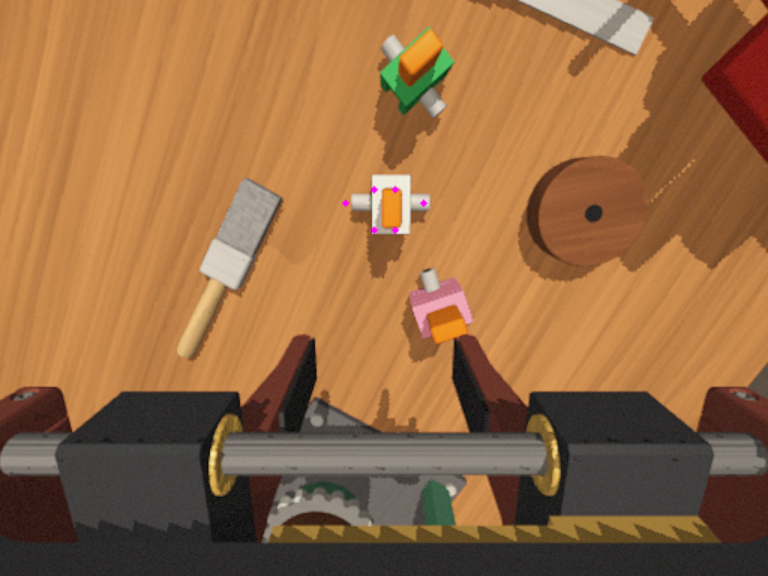

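```bash
python3 - <<'E'
from h import *
import pickle
p=pickle.load(open('w1.pkl','rb'));f=p['frame']
h=cv2.cvtColor(f,cv2.COLOR_BGR2HSV)[108:165,225:295]
o=((h[...,0]>8)&(h[...,0]<20)&(h[...,1]>200)&(h[...,2]>200)).astype('uint8')
print(o.sum()); ys,xs=np.nonzero(o); r=cv2.minAreaRect(np.stack([xs+225,ys+108],1).astype('float32'));print(r, xs.mean()+225,ys.mean()+108)
w=((h[...,1]<90)&(h[...,2]>110)).astype('uint8'); 
ys,xs=np.nonzero(w); print(xs.min()+225,xs.max()+225,ys.min()+108,ys.max()+108)
cv2.imwrite('pics/g1.png',cv2.resize(np.hstack([f[108:165,225:295],cv2.cvtColor(o*255,cv2.COLOR_GRAY2BGR),cv2.cvtColor(w*255,cv2.COLOR_GRAY2BGR)]),None,fx=3.8,fy=3.8,interpolation=cv2.INTER_NEAREST))
for c in range(232,290,2):
    col=np.nonzero(w[:,c-225])[0]; print(c,len(col),col.mean()+108 if len(col) else None,end=' | ')
E
```

```text
299
((261.0, 138.0), (12.0, 24.0), 0.0) 260.52173913043475 138.05351170568562
234 286 116 155
232 0 None | 234 8 133.5 | 236 12 134.5 | 238 12 134.5 | 240 12 134.5 | 242 12 134.5 | 244 12 134.5 | 246 12 134.5 | 248 39 136.0 | 250 40 135.5 | 252 40 135.5 | 254 22 130.5909090909091 | 256 14 129.92857142857142 | 258 13 130.30769230769232 | 260 13 130.30769230769232 | 262 13 130.30769230769232 | 264 13 130.30769230769232 | 266 15 131.33333333333334 | 268 40 135.5 | 270 40 135.5 | 272 40 135.5 | 274 11 134.0 | 276 11 134.0 | 278 12 134.5 | 280 12 134.5 | 282 12 134.5 | 284 12 134.5 | 286 8 133.5 | 288 0 None |
```

View pics/g1.png

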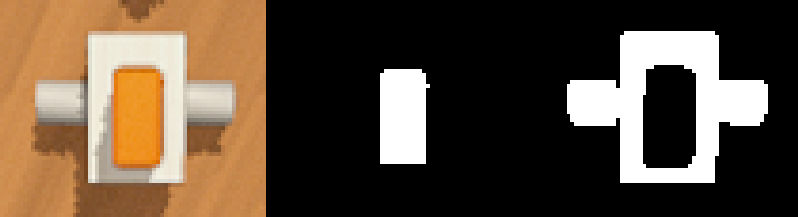

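```bash
python3 - <<'E'
from h import *
import pickle
p=pickle.load(open('w1.pkl','rb'))
a=ray(p,(261.2,138.7),.094);b=ray(p,(260.5,134.7),.018);print(a,b)
# image vertical direction angle
t1=ray(p,(261,126),.094);t2=ray(p,(261,152),.094);d=t1-t2;print(np.degrees(np.arctan2(d[1],d[0])),np.linalg.norm(d))
c=(a+b)/2; print(c)
rows([c[0],c[1],.13],115)
rows([c[0],c[1],.055],115)
E
```

```text
[0.49697091 0.33104923 0.094     ] [0.49736725 0.33056602 0.018     ]
115.39300807061426 0.02921867451499598
[0.49716908 0.33080763 0.056     ]
clock 3.85 tcp [0.5131 0.2789 0.2486] rot [-1.7989e+02  2.0000e-02  1.1500e+02] F [-0.  -0.7  0.2] M [ 0.03 -0.11 -0.  ] w 60.0
shift mm [ 53.8   7.7 118.6] turn [-0.11  0.02  0.  ]
clock 3.85 tcp [0.5131 0.2789 0.2486] rot [-1.7989e+02  2.0000e-02  1.1500e+02] F [-0.  -0.7  0.2] M [ 0.03 -0.11 -0.  ] w 60.0
shift mm [ 53.9   7.8 193.6] turn [-0.11  0.02  0.  ]
```

Call:
{"method": "jog_arm", "body": {
  "fingers": [0.06,0.06,0.06,0.06,0.06,0.06,0.06,0.06],
  "linear": [
    [0.027,0.004,0.04],
    [0.054,0.0078,0.08],
    [0.054,0.0078,0.12],
    [0.054,0.0078,0.145],
    [0.054,0.0078,0.17],
    [0.054,0.0078,0.185],
    [0.054,0.0078,0.193],
    [0.054,0.0078,0.193]
  ],
  "turn": [
    [0,0,0],
    [0,0,0],
    [0,0,0],
    [0,0,0],
    [0,0,0],
    [0,0,0],
    [0,0,0],
    [0,0,0]
  ]
}}

```text
clock: 4.65
tcp_pos: [0.4982, 0.33, 0.0565]
tool_rot: [-3.141, 0.0, 2.004]
contact_force: [0.5, -0.6, -1.0]
gripper_width: 0.682
```

```bash
python3 - <<'E'
from h import *
p=shot('wrist','w2.png')
rows([.4972,.3308,.055],115)
E
```

```text
clock 4.7 tcp [0.4986 0.3305 0.0572] rot [179.95  -0.   114.86] F [-0.8  0.3 -0.1] M [-0.01 -0.07  0.02] w 59.7
shift mm [ 0.9 -1.1  2.2] turn [ 0.05 -0.   -0.14]
```

View pics/w2.png

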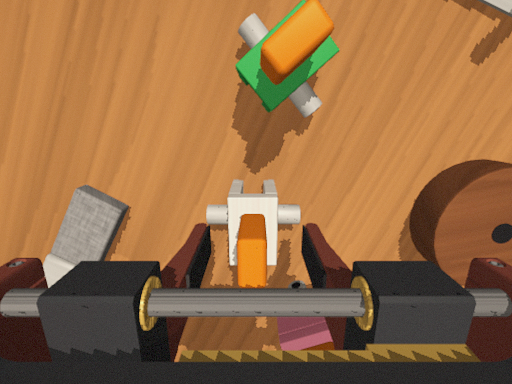

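Call:
{"method": "jog_arm", "body": {
  "fingers": [0.04,0.025,0.012,0.01,0.01,0.01,0.01],
  "linear": [
    [0,-0.001,0.001],
    [0,-0.001,0.001],
    [0,-0.001,0.001],
    [0,-0.001,0.001],
    [0,-0.001,0.001],
    [0,-0.001,0.001],
    [0,-0.001,0.001]
  ],
  "turn": [
    [0,0,0],
    [0,0,0],
    [0,0,0],
    [0,0,0],
    [0,0,0],
    [0,0,0],
    [0,0,0]
  ],
  "newtons": 30
}}

```text
clock: 5.4
tcp_pos: [0.4969, 0.3302, 0.0554]
tool_rot: [-3.141, 0.0, 2.005]
contact_force: [0.4, -0.5, -0.7]
gripper_width: 0.182
```

```bash
python3 - <<'E'
from h import *
rows([.4972,.3308,.25],115)
E
```

```text
clock 5.4 tcp [0.4969 0.3302 0.0554] rot [-179.98    0.    114.9 ] F [ 0.4 -0.5 -0.7] M [-0.02 -0.01  0.03] w 16.0
shift mm [   0.4    0.4 -194.6] turn [-0.02  0.   -0.1 ]
```

Call:
{"method": "jog_arm", "body": {
  "fingers": [0.01,0.01,0.01,0.01,0.01,0.01,0.01,0.01],
  "linear": [
    [0,0,-0.004],
    [0,0,-0.02],
    [0,0,-0.05],
    [0,0,-0.09],
    [0,0,-0.13],
    [0,0,-0.17],
    [0,0,-0.21],
    [0,0,-0.23]
  ],
  "turn": [
    [0,0,0],
    [0,0,0],
    [0,0,0],
    [0,0,0],
    [0,0,0],
    [0,0,0],
    [0,0,0],
    [0,0,0]
  ]
}}

```text
clock: 6.2
tcp_pos: [0.498, 0.3309, 0.2907]
tool_rot: [3.136, -0.001, 2.005]
contact_force: [0.6, -0.8, -3.1]
gripper_width: 0.18
```

```bash
python3 - <<'E'
from h import *
rows([.618,-.192,.285],83.2)
E
```

```text
clock 6.2 tcp [0.498  0.3309 0.2907] rot [ 1.7966e+02 -5.0000e-02  1.1489e+02] F [ 0.6 -0.8 -3.1] M [ 0.02 -0.13  0.02] w 15.8
shift mm [-524.8 -111.3    4.7] turn [ 0.32 -0.14 31.69]
```

Call:
{"method": "jog_arm", "body": {
  "fingers": [0.01,0.01,0.01,0.01,0.01,0.01,0.01,0.01],
  "linear": [
    [-0.015,-0.003,0],
    [-0.045,-0.01,0],
    [-0.09,-0.019,0],
    [-0.135,-0.028,0],
    [-0.18,-0.038,0],
    [-0.225,-0.048,0],
    [-0.27,-0.057,0],
    [-0.315,-0.067,0]
  ],
  "turn": [
    [0,0,2],
    [0,0,5],
    [0,0,9],
    [0,0,13],
    [0,0,17],
    [0,0,21],
    [0,0,26],
    [0,0,31.7]
  ]
}}

```text
clock: 7.0
tcp_pos: [0.5676, 0.0135, 0.2841]
tool_rot: [-3.139, 0.001, 1.446]
contact_force: [0.8, -1.1, -2.4]
gripper_width: 0.181
```

```bash
python3 - <<'E'
from h import *
rows([.618,-.192,.285],83.2)
E
```

```text
clock 7.0 tcp [0.5676 0.0135 0.2841] rot [-1.7986e+02  4.0000e-02  8.2880e+01] F [ 0.8 -1.1 -2.4] M [-0.02 -0.09  0.03] w 15.9
shift mm [-197.6   75.5   -1. ] turn [-0.14  0.04 -0.32]
```

Call:
{"method": "jog_arm", "body": {
  "fingers": [0.01,0.01,0.01,0.01,0.01,0.01,0.01],
  "linear": [
    [-0.045,0.017,0],
    [-0.09,0.034,0],
    [-0.135,0.051,0],
    [-0.17,0.065,0],
    [-0.19,0.072,0],
    [-0.198,0.0755,0],
    [-0.198,0.0755,0]
  ],
  "turn": [
    [0,0,-0.3],
    [0,0,-0.3],
    [0,0,-0.3],
    [0,0,-0.3],
    [0,0,-0.3],
    [0,0,-0.3],
    [0,0,-0.3]
  ]
}}

```text
clock: 7.7
tcp_pos: [0.6197, -0.1896, 0.2845]
tool_rot: [-3.14, -0.001, 1.456]
contact_force: [0.4, 0.5, -3.2]
gripper_width: 0.18
```

```bash
python3 - <<'E'
from h import *
import pickle
p=shot('wrist','w3.png');pickle.dump(p,open('w3.pkl','wb'))
rows([.618,-.192,.285],83.2)
O=np.array([.5765,-.0359,0]);th=np.radians(-6.8)
f=cv2.resize(p['frame'],None,fx=1.5,fy=1.5)
def F(x,y,z): return O+np.array([np.cos(th)*x-np.sin(th)*y,np.sin(th)*x+np.cos(th)*y,z])
pts=[(.09,.033,.106),(.102,.033,.106),(.09,-.033,.106),(.102,-.033,.106),(.096,.098,.106),(.096,-.098,.106),(.008,.029,.176),(-.008,.029,.176),(.008,-.029,.176),(-.008,-.029,.176)]
for q in pts:
    u=proj(p,F(*q))[0]; print(q,u.round(1)); cv2.circle(f,(int(u[0]*1.5+.5),int(u[1]*1.5+.5)),2,(255,0,255),-1)
cv2.imwrite('pics/w3m.png',f)
E
```

```text
clock 7.75 tcp [ 0.6197 -0.1886  0.2848] rot [-1.7991e+02 -5.0000e-02  8.3460e+01] F [-0.3 -0.5 -3.3] M [-0.01 -0.09  0.01] w 15.9
shift mm [-3.6 -1.3 -0.2] turn [-0.09 -0.05  0.26]
(0.09, 0.033, 0.106) [281.4  17.9]
(0.102, 0.033, 0.106) [292.3  17.9]
(0.09, -0.033, 0.106) [279.7  82.5]
(0.102, -0.033, 0.106) [289.9  82.5]
(0.096, 0.098, 0.106) [289.1 -54.2]
(0.096, -0.098, 0.106) [283. 139.]
(0.008, 0.029, 0.176) [192.8  -5.5]
(-0.008, 0.029, 0.176) [174.1  -5.5]
(0.008, -0.029, 0.176) [196.8  68.5]
(-0.008, -0.029, 0.176) [179.4  68.5]
```

View pics/w3m.png

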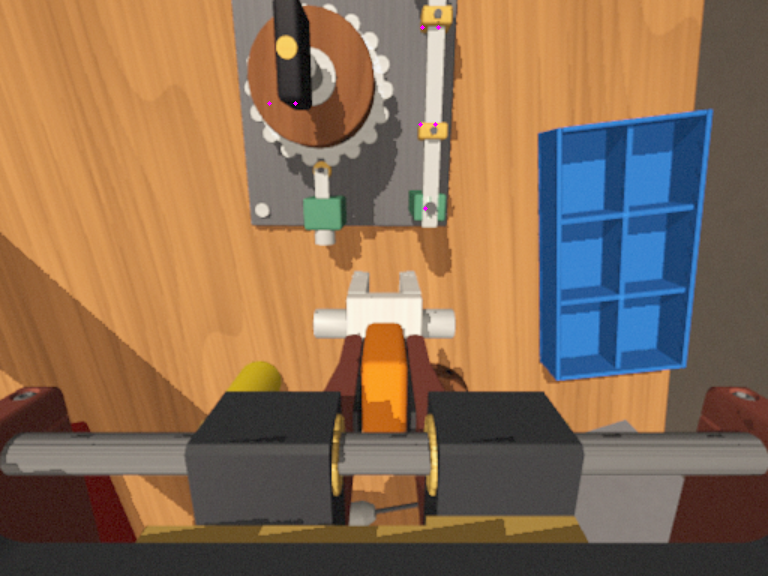

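```bash
python3 - <<'E'
import cv2
a=cv2.imread('pics/w3.png')
cv2.imwrite('pics/z1.png',cv2.resize(a[0:160,155:315],None,fx=3.7,fy=3.7,interpolation=cv2.INTER_CUBIC))
E
```

```text
(no output)
```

View pics/z1.png

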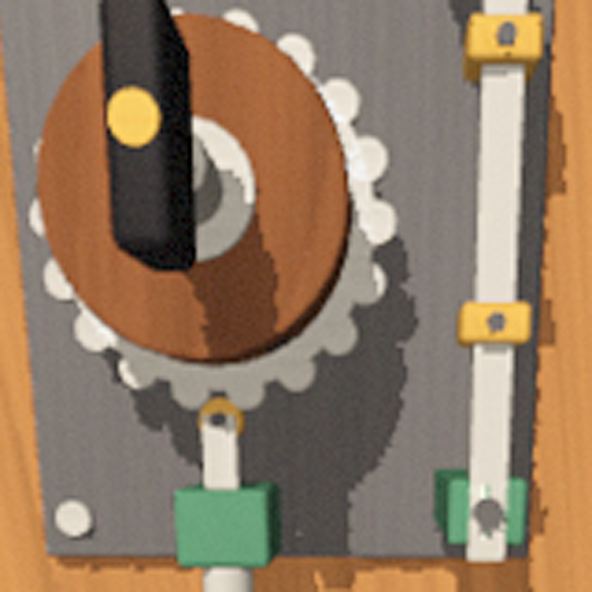

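```bash
cat > fit.py <<'E'
from h import *
from scipy.optimize import least_squares
def Fx(v,P):
    P=np.array(P,float); c,s=np.cos(v[2]),np.sin(v[2])
    return np.stack([v[0]+c*P[:,0]-s*P[:,1],v[1]+s*P[:,0]+c*P[:,1],P[:,2]],1)
E
python3 - <<'E'
from fit import *
import pickle
p=pickle.load(open('w3.pkl','rb'))
Z=lambda x,y:(x/3.7+155-.37,y/3.7-.37)
obs=[((.096,-.033,.111),Z(496,304)),((.096,.033,.111),Z(504.5,61)),((.096,-.0,.106),Z(501.5,180)),((.096,-.098,.106),Z(488,516)),((0,0,.098),Z(194,186)),((0,0,.178),Z(134,117))]
P=[o[0] for o in obs];U=np.array([o[1] for o in obs])
W=np.array([[1,1],[1,1],[1,0],[1,.5],[.7,.5],[.5,.5]])
r=least_squares(lambda v:(W*(proj(p,Fx(v,P))-U)).ravel(),[.5765,-.036,np.radians(-6.8)])
print(r.x[:2],np.degrees(r.x[2]));print((proj(p,Fx(r.x,P))-U).round(1))
print('railmid',Fx(r.x,[(.096,0,.106)]))
E
```

```text
[ 0.5811033  -0.03559804] -7.122781140656658
[[ 0.3 -0.1]
 [ 0.7 -0.1]
 [-0.4  2.6]
 [-0.3 -0.4]
 [-0.6  1.8]
 [-0.5 -0.2]]
railmid [[ 0.67636244 -0.04750166  0.106     ]]
```

```bash
python3 - <<'E'
from h import *
rows([.676,-.0475,.2],82.9)
E
```

```text
clock 7.75 tcp [ 0.6197 -0.1886  0.2848] rot [-1.7991e+02 -5.0000e-02  8.3460e+01] F [-0.3 -0.5 -3.3] M [-0.01 -0.09  0.01] w 15.9
shift mm [146.5  40.   84.8] turn [-0.09 -0.05  0.56]
```

Call:
{"method": "jog_arm", "body": {
  "fingers": [0.01,0.01,0.01,0.01,0.01,0.01,0.01,0.01],
  "linear": [
    [0.04,0.011,0],
    [0.08,0.022,0],
    [0.12,0.033,0.01],
    [0.1465,0.04,0.03],
    [0.1465,0.04,0.055],
    [0.1465,0.04,0.075],
    [0.1465,0.04,0.085],
    [0.1465,0.04,0.085]
  ],
  "turn": [
    [0,0,0.5],
    [0,0,0.5],
    [0,0,0.5],
    [0,0,0.5],
    [0,0,0.5],
    [0,0,0.5],
    [0,0,0.5],
    [0,0,0.5]
  ]
}}

```text
clock: 8.55
tcp_pos: [0.6754, -0.0467, 0.199]
tool_rot: [-3.138, -0.0, 1.45]
contact_force: [-0.8, 0.0, -2.2]
gripper_width: 0.183
```

```bash
python3 - <<'E'
from fit import *
import pickle
p=shot('wrist','w4.png');pickle.dump(p,open('w4.pkl','wb'))
q=shot('scene','s4.png');pickle.dump(q,open('s4.pkl','wb'))
t=shot('top','t4.png');pickle.dump(t,open('t4.pkl','wb'))
rows([.676,-.0475,.2],82.9)
cv2.imwrite('pics/s4z.png',cv2.resize(q['frame'][130:270,180:320],None,fx=4.2,fy=4.2,interpolation=cv2.INTER_CUBIC))
E
```

```text
clock 8.7 tcp [ 0.6774 -0.048   0.2019] rot [ 1.7989e+02 -1.0000e-02  8.3000e+01] F [ 0.4  0.3 -1.6] M [-0.03 -0.07 -0.02] w 15.9
shift mm [ 0.3 -1.4  1.9] turn [ 0.11 -0.01  0.1 ]
```

View pics/w4.png

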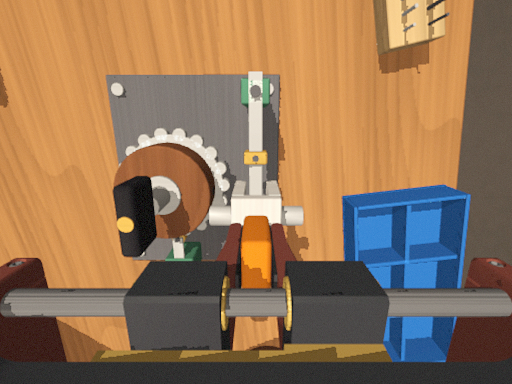

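View pics/s4z.png

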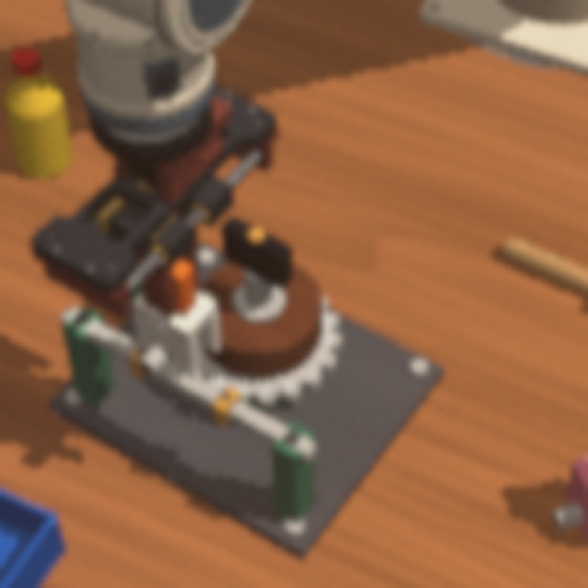

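```bash
python3 - <<'E'
import cv2
a=cv2.imread('pics/w4.png')
cv2.imwrite('pics/z4.png',cv2.resize(a[70:230,195:315],None,fx=3.7,fy=3.7,interpolation=cv2.INTER_CUBIC))
cv2.imwrite('pics/z4b.png',cv2.resize(a[175:235,205:307],None,fx=7,fy=7,interpolation=cv2.INTER_CUBIC))
E
```

```text
(no output)
```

View pics/z4.png

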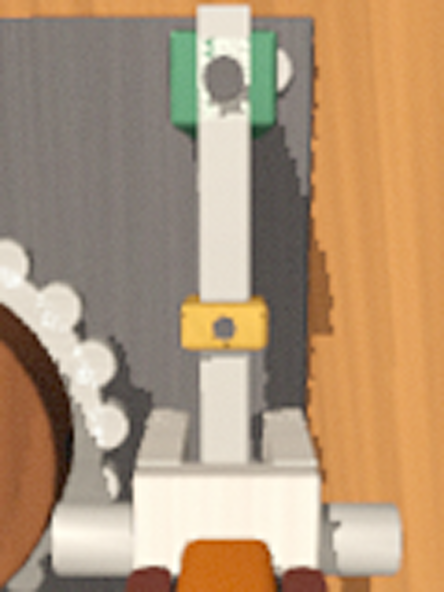

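View pics/z4b.png

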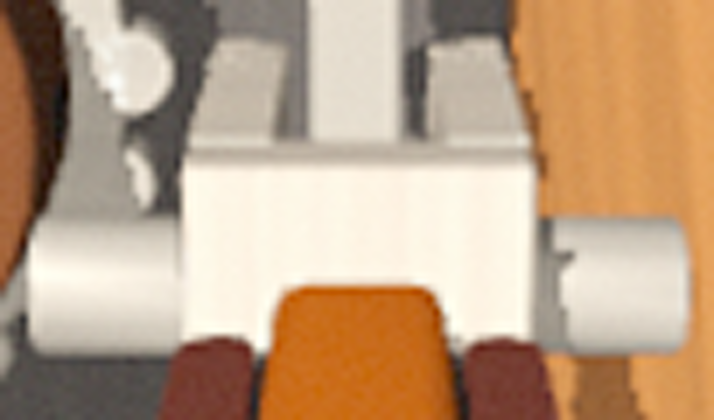

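```bash
python3 - <<'E'
from fit import *
import pickle
p=pickle.load(open('w4.pkl','rb'))
Z=lambda x,y:(x/3.7+195-.37,y/3.7+70-.37)
obs=[((.096,.033,.111),Z(224.5,349)),((.096,.055,.111),Z(224.5,303)),((.096,.098,.106),Z(224,77)),((.096,.07,.106),Z(224.5,230))]
P=[o[0] for o in obs];U=np.array([o[1] for o in obs]); W=np.array([[1,1],[1,1],[1,1],[1,0]])
r=least_squares(lambda v:(W*(proj(p,Fx(v,P))-U)).ravel(),[.5765,-.036,np.radians(-6.8)])
print(r.x[:2],np.degrees(r.x[2]));print((proj(p,Fx(r.x,P))-U).round(1))
print('railmid',Fx(r.x,[(.096,0,.106)]))
# guide: bushing tips at z = feet+16
zf=.2015-.0555
for uv in ((28,285),(690,285)): print(ray(p,(205+uv[0]/7,175+uv[1]/7),zf+.018))
a=[ray(p,(205+x/7,175+40/7),zf) for x in (285,430)];print('mouth',a)
rows([.676,-.0475,.2],82.9)
E
```

```text
[ 0.58064588 -0.03793764] -6.855591079685537
[[ 0.   3.7]
 [-0.  -7.6]
 [ 0.   3.8]
 [-0.  -5. ]]
railmid [[ 0.6759595 -0.0493969  0.106    ]]
[ 0.64096525 -0.0399601   0.164     ]
[ 0.71400099 -0.04877883  0.164     ]
mouth [array([ 0.67175353, -0.01985304,  0.146     ]), array([ 0.68855501, -0.02188891,  0.146     ])]
clock 8.7 tcp [ 0.6774 -0.048   0.2019] rot [ 1.7989e+02 -1.0000e-02  8.3000e+01] F [ 0.4  0.3 -1.6] M [-0.03 -0.07 -0.02] w 15.9
shift mm [ 0.3 -1.4  1.9] turn [ 0.11 -0.01  0.1 ]
```

Call:
{"method": "jog_arm", "body": {
  "fingers": [0.01,0.01,0.01,0.01,0.01,0.01],
  "linear": [
    [0,0,0.02],
    [0,0,0.035],
    [0,0,0.047],
    [0,0,0.057],
    [0,0,0.065],
    [0,0,0.067]
  ],
  "turn": [
    [0,0,0],
    [0,0,0],
    [0,0,0],
    [0,0,0],
    [0,0,0],
    [0,0,0]
  ]
}}

```text
clock: 9.3
tcp_pos: [0.6762, -0.0482, 0.1323]
tool_rot: [-3.14, 0.0, 1.448]
contact_force: [-0.3, 0.2, -3.0]
gripper_width: 0.18
```

```bash
python3 - <<'E'
from fit import *
p=shot('wrist','w5.png')
q=shot('scene','s5.png')
rows([.676,-.0475,.12],82.9)
a=cv2.resize(p['frame'][60:240,180:320],None,fx=3,fy=3,interpolation=cv2.INTER_CUBIC)
b=cv2.resize(q['frame'][150:270,180:300],(540,540),interpolation=cv2.INTER_CUBIC)
cv2.imwrite('pics/z5.png',cv2.resize(np.hstack([a[:540],b]),(800,450)))
E
```

```text
clock 9.4 tcp [ 0.6767 -0.0482  0.1332] rot [-179.98   -0.     82.99] F [-0.1 -0.1 -3.3] M [-0.04 -0.08 -0.02] w 16.0
shift mm [ 0.6 -0.8 13.2] turn [-0.02 -0.    0.09]
```

View pics/z5.png

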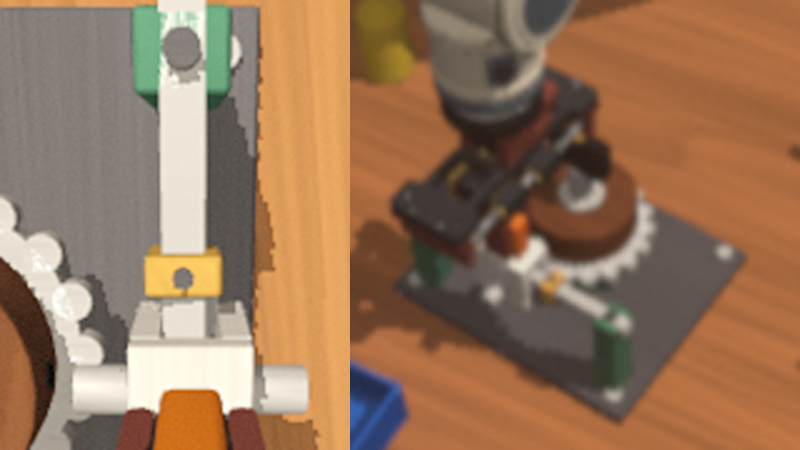

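Call:
{"method": "jog_arm", "body": {
  "fingers": [0.01,0.01,0.01,0.01,0.01,0.01],
  "linear": [
    [0,-0.0008,0.003],
    [0,-0.0008,0.006],
    [0,-0.0008,0.009],
    [0,-0.0008,0.011],
    [0,-0.0008,0.012],
    [0,-0.0008,0.0125]
  ],
  "turn": [
    [0,0,0],
    [0,0,0],
    [0,0,0],
    [0,0,0],
    [0,0,0],
    [0,0,0]
  ]
}}

```text
clock: 10.0
tcp_pos: [0.6759, -0.0481, 0.1209]
tool_rot: [-3.142, -0.0, 1.448]
contact_force: [-0.3, -0.3, -2.7]
gripper_width: 0.177
```

```bash
python3 - <<'E'
from fit import *
rows([.676,-.0475,.12],82.9)
E
```

```text
clock 10.0 tcp [ 0.6759 -0.0481  0.1209] rot [-180.     -0.     82.99] F [-0.3 -0.3 -2.7] M [-0.02 -0.06  0.05] w 15.5
shift mm [ 0.6 -0.   0.9] turn [-0.   -0.    0.09]
```

Call:
{"method": "jog_arm", "body": {
  "fingers": [0.01,0.01,0.01],
  "linear": [
    [0,0,0.0005],
    [0,0,0.001],
    [0,0,0.001]
  ],
  "turn": [
    [0,0,0],
    [0,0,0],
    [0,0,0]
  ]
}}

```text
clock: 10.3
tcp_pos: [0.676, -0.0481, 0.12]
tool_rot: [3.142, 0.0, 1.449]
contact_force: [0.6, 1.3, -2.6]
gripper_width: 0.182
```

Call:
{"method": "jog_arm", "body": {
  "fingers": [0.01,0.01,0.01],
  "linear": [
    [0,0,0.0005],
    [0,0,0.001],
    [0,0,0.001]
  ],
  "turn": [
    [0,0,0],
    [0,0,0],
    [0,0,0]
  ]
}}

```text
clock: 10.6
tcp_pos: [0.6761, -0.0481, 0.1193]
tool_rot: [3.141, -0.0, 1.449]
contact_force: [-1.4, -0.2, 0.9]
gripper_width: 0.18
```

Call:
{"method": "jog_arm", "body": {
  "fingers": [0.01,0.01],
  "linear": [
    [0,0,0.0004],
    [0,0,0.0004]
  ],
  "turn": [
    [0,0,0],
    [0,0,0]
  ]
}}

```text
clock: 10.8
tcp_pos: [0.676, -0.0481, 0.1193]
tool_rot: [3.141, -0.0, 1.449]
contact_force: [-1.8, 0.6, 6.2]
gripper_width: 0.18
```

```bash
python3 - <<'E'
from fit import *
p=shot('wrist','w6.png'); t=shot('scene','s6.png')
rows([.676,-.0475,.12],82.9)
a=cv2.resize(p['frame'][60:240,180:320],None,fx=3,fy=3,interpolation=cv2.INTER_CUBIC)
b=cv2.resize(t['frame'][150:270,180:300],(540,540),interpolation=cv2.INTER_CUBIC)
cv2.imwrite('pics/z6.png',cv2.resize(np.hstack([a[:540],b]),(800,450)))
E
```

```text
clock 10.9 tcp [ 0.676  -0.0481  0.1193] rot [179.98   0.    83.  ] F [-3.7  0.3  4.8] M [0.04 0.56 0.01] w 16.2
shift mm [ 0.6 -0.1 -0.7] turn [0.02 0.   0.1 ]
```

View pics/z6.png

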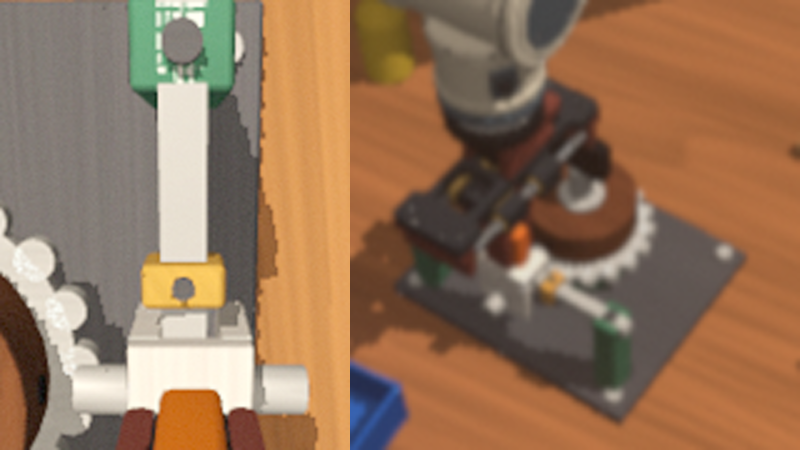

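Call:
{"method": "jog_arm", "body": {
  "fingers": [0.01,0.01,0.01],
  "linear": [
    [0,-0.0006,-0.0004],
    [0,-0.0012,-0.0004],
    [0,-0.0012,-0.0004]
  ],
  "turn": [
    [0,0,0],
    [0,0,0],
    [0,0,0]
  ]
}}

```text
clock: 11.2
tcp_pos: [0.6757, -0.0481, 0.1193]
tool_rot: [3.139, -0.0, 1.449]
contact_force: [2.1, -0.2, 1.6]
gripper_width: 0.178
```

```bash
python3 - <<'E'
from fit import *
rows([.676,-.0475,.12],82.9)
E
```

```text
clock 11.2 tcp [ 0.6757 -0.0481  0.1193] rot [179.88  -0.    82.99] F [ 2.1 -0.2  1.6] M [-0.09 -0.5  -0.03] w 15.6
shift mm [ 0.6  0.3 -0.7] turn [ 0.12 -0.    0.09]
```

Call:
{"method": "jog_arm", "body": {
  "fingers": [0.01,0.01,0.022,0.03,0.03],
  "linear": [
    [0,0.0005,-0.0001],
    [0,0.0005,-0.0001],
    [0,0.0005,-0.0001],
    [0,0.0005,-0.0001],
    [0,0.0005,-0.0001]
  ],
  "turn": [
    [0,0,0],
    [0,0,0],
    [0,0,0],
    [0,0,0],
    [0,0,0]
  ]
}}

```text
clock: 11.7
tcp_pos: [0.6747, -0.0479, 0.1186]
tool_rot: [-3.14, 0.0, 1.449]
contact_force: [0.3, 0.1, -0.5]
gripper_width: 0.337
```

```bash
python3 - <<'E'
from fit import *
p=shot('wrist','w7.png'); t=shot('scene','s7.png')
rows([.676,-.0475,.12],82.9)
a=cv2.resize(p['frame'][60:240,180:320],None,fx=3,fy=3,interpolation=cv2.INTER_CUBIC)
b=cv2.resize(t['frame'][150:270,180:300],(540,540),interpolation=cv2.INTER_CUBIC)
cv2.imwrite('pics/z7.png',cv2.resize(np.hstack([a[:540],b]),(800,450)))
E
```

```text
clock 11.8 tcp [ 0.6749 -0.048   0.1188] rot [-179.96    0.     82.99] F [ 0.5  0.9 -0.1] M [-0.02 -0.03 -0.  ] w 29.8
shift mm [ 0.6  1.  -1.2] turn [-0.04  0.    0.09]
```

View pics/z7.png

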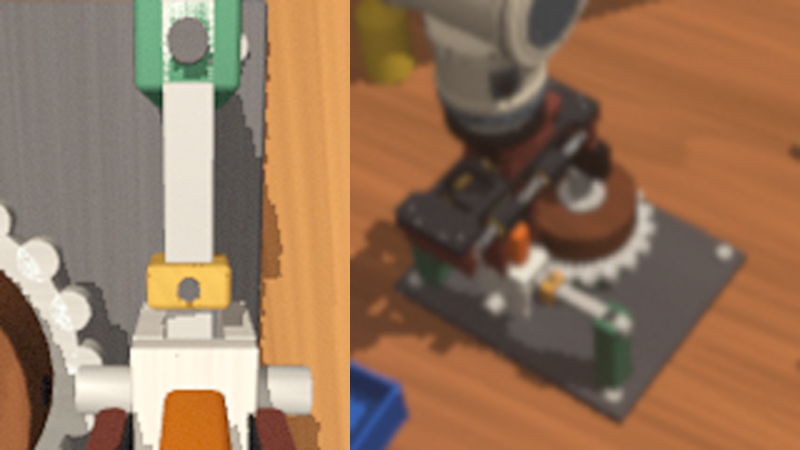

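Call:
{"method": "jog_arm", "body": {
  "fingers": [0.045,0.055,0.055,0.055,0.055,0.055],
  "linear": [
    [0,0,0],
    [0,0,-0.01],
    [0,0,-0.04],
    [0,0,-0.08],
    [0,0,-0.12],
    [0,0,-0.13]
  ],
  "turn": [
    [0,0,0],
    [0,0,0],
    [0,0,0],
    [0,0,0],
    [0,0,0],
    [0,0,0]
  ]
}}

```text
clock: 12.4
tcp_pos: [0.6778, -0.0482, 0.2553]
tool_rot: [3.133, -0.0, 1.449]
contact_force: [1.0, -0.2, 0.7]
gripper_width: 0.624
```

```bash
python3 - <<'E'
from h import *
R=np.array([.5807,-.0358]); ey=np.array([.1236,.9923])
g=R-ey*.10; print(g)
rows([g[0],g[1],.25],82.95)
E
```

```text
[ 0.56834 -0.13503]
clock 12.4 tcp [ 0.6778 -0.0482  0.2553] rot [ 1.7951e+02 -2.0000e-02  8.2990e+01] F [ 1.  -0.2  0.7] M [-0.07 -0.03 -0.01] w 54.8
shift mm [-99.5 -98.1   4.5] turn [ 0.49 -0.02  0.04]
```

Call:
{"method": "jog_arm", "body": {
  "fingers": [0.055,0.055,0.055,0.055,0.055,0.055],
  "linear": [
    [-0.03,-0.03,0],
    [-0.065,-0.065,0],
    [-0.09,-0.09,0],
    [-0.1,-0.098,0],
    [-0.1,-0.098,0],
    [-0.1,-0.098,0]
  ],
  "turn": [
    [0,0,0],
    [0,0,0],
    [0,0,0],
    [0,0,0],
    [0,0,0],
    [0,0,0]
  ]
}}

```text
clock: 13.0
tcp_pos: [0.5668, -0.1351, 0.2493]
tool_rot: [3.141, -0.0, 1.448]
contact_force: [0.8, 0.1, -0.5]
gripper_width: 0.627
```

```bash
python3 - <<'E'
from h import *
import pickle
p=shot('wrist','w8.png');pickle.dump(p,open('w8.pkl','wb'))
rows([.5807,-.0358,.137],82.95)
for r in outline_of(p,'wing_grip')[:2]: print(r['p'],r['extent'])
E
```

```text
clock 13.05 tcp [ 0.567  -0.1348  0.2492] rot [ 1.7995e+02 -2.0000e-02  8.3020e+01] F [-0.1  0.3 -0.7] M [-0.04 -0.06  0.01] w 54.9
shift mm [ 99.9   1.4 112.2] turn [ 0.05 -0.02  0.07]
0.58 [204.6, 37.8, 99.9, 108.4]
```

View pics/w8.png

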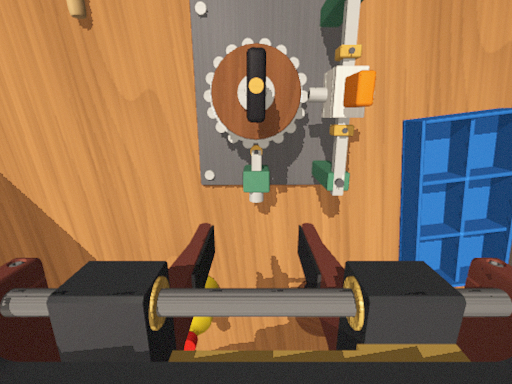

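```bash
python3 - <<'E'
from h import *
import pickle
p=pickle.load(open('w8.pkl','rb'))
print(ray(p,(256.5,86),.178))
f=p['frame'][40:130,235:280]; g=(f.max(2)<60).astype('uint8')
for y in range(6,84,8):
    x=np.nonzero(g[y])[0]; print(y+40,x.min()+235,x.max()+235) if len(x) else 0
ys=np.nonzero(g.sum(1)>8)[0]+40;print(ys.min(),ys.max())
a=ray(p,(256.5,50),.176);b=ray(p,(256.5,120),.176);print(a,b,np.linalg.norm(a-b),(a+b)/2)
cv2.imwrite('pics/z8.png',cv2.resize(p['frame'][35:150,195:400],None,fx=3.8,fy=3.8,interpolation=cv2.INTER_CUBIC))
E
```

```text
[ 0.58132633 -0.03599615  0.178     ]
54 247 265
62 247 265
70 247 265
78 247 264
86 247 264
94 248 264
102 247 264
110 247 264
118 248 264
48 121
[ 0.58456338 -0.00973791  0.176     ] [ 0.57811418 -0.06217361  0.176     ] 0.05283081481603572 [ 0.58133878 -0.03595576  0.176     ]
```

View pics/z8.png

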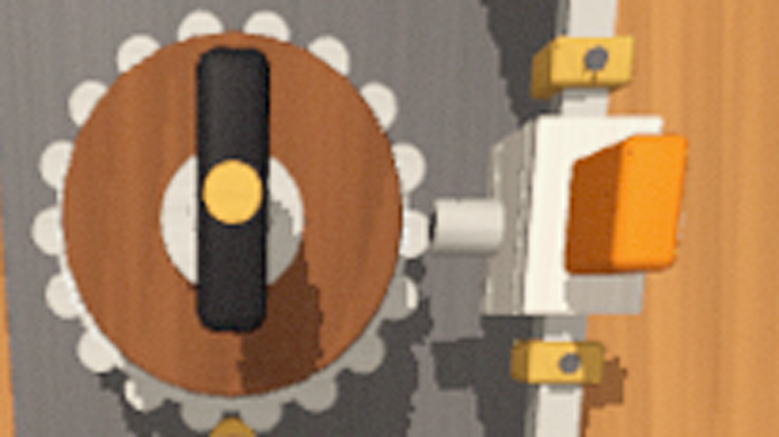

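Call:
{"method": "jog_arm", "body": {
  "fingers": [0.055,0.055,0.055,0.055,0.055,0.055,0.055,0.055],
  "linear": [
    [0.03,0,0],
    [0.07,0.001,0],
    [0.098,0.001,0],
    [0.1,0.001,0.03],
    [0.1,0.001,0.07],
    [0.1,0.001,0.1],
    [0.1,0.001,0.112],
    [0.1,0.001,0.112]
  ],
  "turn": [
    [0,0,0],
    [0,0,0],
    [0,0,0],
    [0,0,0],
    [0,0,0],
    [0,0,0],
    [0,0,0],
    [0,0,0]
  ]
}}

```text
clock: 13.9
tcp_pos: [0.5784, -0.0354, 0.1353]
tool_rot: [-3.138, 0.0, 1.449]
contact_force: [-0.5, -0.5, 0.8]
gripper_width: 0.627
```

```bash
python3 - <<'E'
from h import *
p=shot('wrist','w9.png')
rows([.5812,-.036,.137],82.95)
E
```

```text
clock 13.95 tcp [ 0.5795 -0.0357  0.1369] rot [-179.96   -0.     83.03] F [ 0.5 -0.1  0.2] M [ 0.   -0.08 -0.02] w 55.1
shift mm [-0.1  1.8 -0.1] turn [-0.04 -0.    0.08]
```

View pics/w9.png

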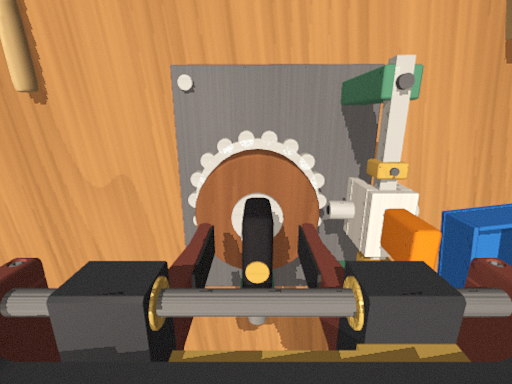

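Call:
{"method": "jog_arm", "body": {
  "fingers": [0.04,0.025,0.016,0.01,0.01,0.01],
  "linear": [
    [0,0.0008,0],
    [0,0.0008,0],
    [0,0.0008,0],
    [0,0.0008,0],
    [0,0.0008,0],
    [0,0.0008,0]
  ],
  "turn": [
    [0,0,0],
    [0,0,0],
    [0,0,0],
    [0,0,0],
    [0,0,0],
    [0,0,0]
  ],
  "newtons": 30
}}

```text
clock: 14.55
tcp_pos: [0.5791, -0.0363, 0.1374]
tool_rot: [-3.14, 0.0, 1.449]
contact_force: [-4.1, -0.2, 5.7]
gripper_width: 0.182
```

```bash
python3 - <<'E'
from h import *
rows([.5812,-.036,.137],82.95)
E
```

```text
clock 14.55 tcp [ 0.5791 -0.0363  0.1374] rot [-1.7992e+02  1.0000e-02  8.3000e+01] F [-4.1 -0.2  5.7] M [0.   0.43 0.11] w 16.0
shift mm [0.6 2.1 0.4] turn [-0.08  0.01  0.05]
```

Call:
{"method": "jog_arm", "body": {
  "fingers": [0.01,0.01,0.01],
  "linear": [
    [0,-0.0006,-0.0004],
    [0,-0.0006,-0.0004],
    [0,-0.0006,-0.0004]
  ],
  "turn": [
    [0,0,0],
    [0,0,0],
    [0,0,0]
  ],
  "newtons": 35
}}

```text
clock: 14.85
tcp_pos: [0.579, -0.0363, 0.1374]
tool_rot: [-3.141, 0.0, 1.449]
contact_force: [-1.0, -1.2, -0.2]
gripper_width: 0.18
```

```bash
python3 - <<'E'
from h import *
rows([.5812,-.036,.137],82.95)
E
```

```text
clock 14.85 tcp [ 0.579  -0.0363  0.1374] rot [-1.7998e+02  1.0000e-02  8.3000e+01] F [-1.  -1.2 -0.2] M [-0.14  0.22  0.08] w 15.8
shift mm [0.6 2.1 0.4] turn [-0.02  0.01  0.05]
```

Call:
{"method": "jog_arm", "body": {
  "fingers": [0.01,0.01,0.01,0.01,0.01,0.01,0.01,0.01],
  "linear": [
    [0,0,0],
    [0,0,0],
    [0,0,0],
    [0,0,0],
    [0,0,0],
    [0,0,0],
    [0,0,0],
    [0,0,0]
  ],
  "turn": [
    [0,0,2.5],
    [0,0,5],
    [0,0,8],
    [0,0,11],
    [0,0,14],
    [0,0,17],
    [0,0,19],
    [0,0,20]
  ]
}}

```text
clock: 15.65
tcp_pos: [0.5784, -0.0361, 0.1374]
tool_rot: [-3.14, 0.001, 1.098]
contact_force: [-5.5, 0.4, 3.5]
gripper_width: 0.18
```

```bash
python3 - <<'E'
from h import *
rows([.5812,-.036,.137],62.95)
E
```

```text
clock 15.65 tcp [ 0.5784 -0.0361  0.1374] rot [-1.7992e+02  3.0000e-02  6.2930e+01] F [-5.5  0.4  3.5] M [-0.02  0.52  0.18] w 15.8
shift mm [1.4 2.4 0.4] turn [-0.08  0.03 -0.02]
```

Call:
{"method": "jog_arm", "body": {
  "fingers": [0.01,0.01,0.01,0.01,0.01,0.01,0.01,0.01],
  "linear": [
    [-0.0002,-0.0004,-0.0002],
    [-0.0002,-0.0004,-0.0002],
    [-0.0002,-0.0004,-0.0002],
    [-0.0002,-0.0004,-0.0002],
    [-0.0002,-0.0004,-0.0002],
    [-0.0002,-0.0004,-0.0002],
    [-0.0002,-0.0004,-0.0002],
    [-0.0002,-0.0004,-0.0002]
  ],
  "turn": [
    [0,0,2.5],
    [0,0,5],
    [0,0,8],
    [0,0,11],
    [0,0,14],
    [0,0,17],
    [0,0,19],
    [0,0,20]
  ]
}}

```text
clock: 16.45
tcp_pos: [0.5778, -0.0358, 0.1374]
tool_rot: [-3.14, 0.001, 0.749]
contact_force: [-4.3, 1.4, 4.0]
gripper_width: 0.182
```

```bash
python3 - <<'E'
from h import *
rows([.5812,-.036,.137],42.95)
E
```

```text
clock 16.45 tcp [ 0.5778 -0.0358  0.1374] rot [-1.799e+02  5.000e-02  4.294e+01] F [-4.3  1.4  4. ] M [0.22 0.4  0.21] w 16.0
shift mm [2.3 2.5 0.4] turn [-0.1   0.05 -0.01]
```

Call:
{"method": "jog_arm", "body": {
  "fingers": [0.01,0.01,0.01,0.01,0.01,0.01,0.01,0.01],
  "linear": [
    [-0.0002,-0.0003,-0.0002],
    [-0.0002,-0.0003,-0.0002],
    [-0.0002,-0.0003,-0.0002],
    [-0.0002,-0.0003,-0.0002],
    [-0.0002,-0.0003,-0.0002],
    [-0.0002,-0.0003,-0.0002],
    [-0.0002,-0.0003,-0.0002],
    [-0.0002,-0.0003,-0.0002]
  ],
  "turn": [
    [0,0,2.5],
    [0,0,5],
    [0,0,8],
    [0,0,11],
    [0,0,14],
    [0,0,16.5],
    [0,0,18],
    [0,0,19]
  ]
}}

```text
clock: 17.25
tcp_pos: [0.5774, -0.0352, 0.1374]
tool_rot: [-3.14, 0.001, 0.418]
contact_force: [-5.2, 4.2, 0.4]
gripper_width: 0.183
```

```bash
python3 - <<'E'
from h import *
p=shot('wrist','w10.png')
rows([.5812,-.036,.137],22.95)
E
```

```text
clock 17.3 tcp [ 0.5774 -0.0352  0.1374] rot [-1.7988e+02  7.0000e-02  2.3900e+01] F [-4.6  4.7  0.8] M [ 0.43  0.31 -0.08] w 15.8
shift mm [3.1 2.3 0.4] turn [-0.12  0.07  0.95]
```

View pics/w10.png

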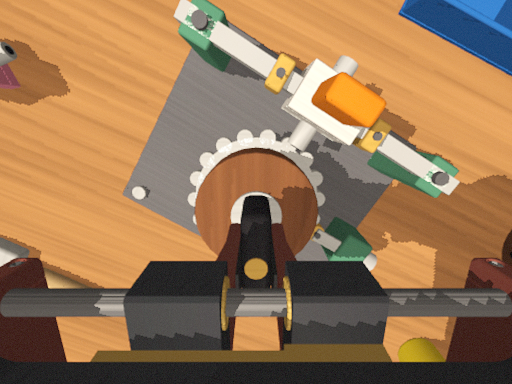

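Call:
{"method": "jog_arm", "body": {
  "fingers": [0.01,0.01,0.01,0.01],
  "linear": [
    [-0.0003,-0.0003,0],
    [-0.0003,-0.0003,0],
    [-0.0003,-0.0003,0],
    [-0.0003,-0.0003,0]
  ],
  "turn": [
    [0,0,0.3],
    [0,0,0.6],
    [0,0,0.8],
    [0,0,0.8]
  ]
}}

```text
clock: 17.7
tcp_pos: [0.5774, -0.0352, 0.1374]
tool_rot: [-3.14, 0.001, 0.405]
contact_force: [-3.8, 4.7, -0.3]
gripper_width: 0.184
```

```bash
python3 - <<'E'
from h import *
rows([.5812,-.036,.137],22.95)
for i in range(3):
    p=shot('wrist'); s=arm.observe(); print(s['contact_force'].round(1),s['torque'].round(2),np.degrees(s['tool_rot'][2]).round(2),s['joint_positions'].round(3))
E
```

```text
clock 17.7 tcp [ 0.5774 -0.0352  0.1374] rot [-1.7991e+02  4.0000e-02  2.3190e+01] F [-3.8  4.7 -0.3] M [0.55 0.17 0.04] w 16.1
shift mm [3.2 2.3 0.4] turn [-0.09  0.04  0.24]
[-2.4  5.  -0.9] [0.51 0.21 0.02] 23.19 [-8.200e-02  4.670e-01  1.792e+00  1.000e-03  8.830e-01  1.083e+00]
[-3.1  4.9 -0.4] [0.55 0.2  0.  ] 23.19 [-8.200e-02  4.670e-01  1.792e+00  1.000e-03  8.830e-01  1.083e+00]
[-2.7  4.7 -0.5] [ 0.53  0.24 -0.04] 23.2 [-8.200e-02  4.670e-01  1.792e+00  1.000e-03  8.830e-01  1.083e+00]
```

Call:
{"method": "jog_arm", "body": {
  "fingers": [0.01,0.01,0.01,0.01],
  "linear": [
    [-0.0001,-0.0003,0],
    [-0.0001,-0.0005,0],
    [-0.0001,-0.0005,0],
    [-0.0001,-0.0005,0]
  ],
  "turn": [
    [0,0,0.1],
    [0,0,0.1],
    [0,0,0.1],
    [0,0,0.1]
  ],
  "newtons": 40
}}

```text
clock: 18.25
tcp_pos: [0.5774, -0.0352, 0.1374]
tool_rot: [-3.141, 0.0, 0.403]
contact_force: [-0.8, 4.7, -5.9]
gripper_width: 0.181
```

```bash
python3 - <<'E'
from h import *
t=shot('top','t11.png');p=shot('wrist','w11.png');q=shot('scene','s11.png')
rows([.5812,-.036,.137],22.95)
b=cv2.resize(q['frame'][130:290,170:400],None,fx=3.4,fy=3.4,interpolation=cv2.INTER_CUBIC)
cv2.imwrite('pics/z11.png',b)
cv2.imwrite('pics/z11w.png',cv2.resize(p['frame'][0:300,170:470],None,fx=1.9,fy=1.9,interpolation=cv2.INTER_CUBIC))
E
```

```text
clock 18.4 tcp [ 0.5774 -0.0352  0.1374] rot [-1.7995e+02  2.0000e-02  2.3090e+01] F [-1.9  4.4 -5.8] M [0.77 0.06 0.02] w 15.7
shift mm [3.2 2.2 0.4] turn [-0.05  0.02  0.14]
```

View pics/z11.png

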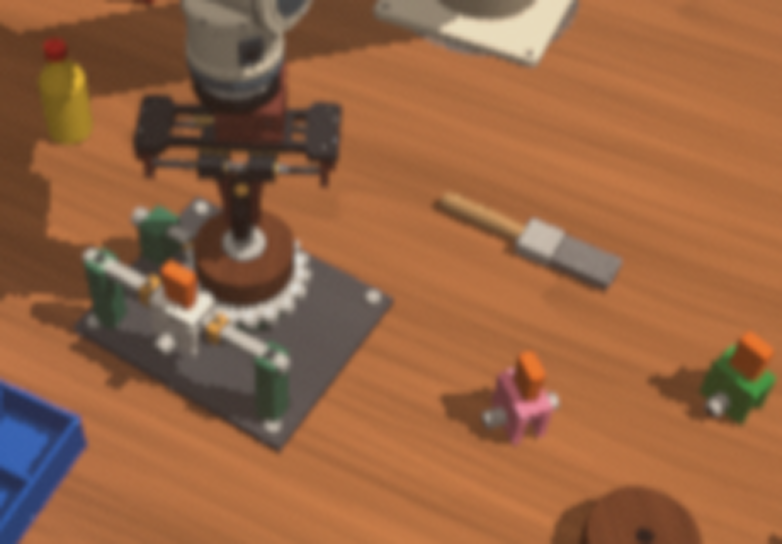

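View pics/z11w.png

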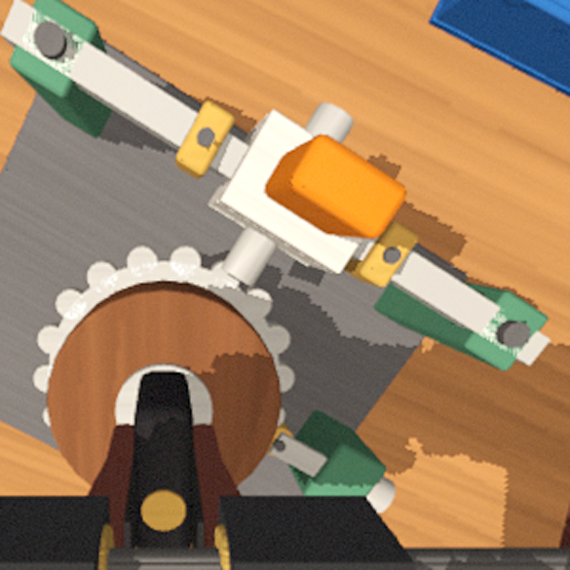

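View pics/t11.png

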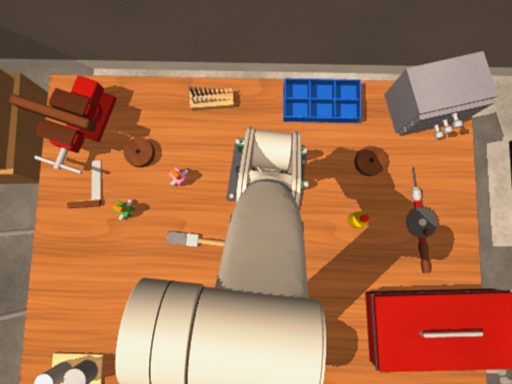

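```bash
python3 - <<'E'
from h import *
s=arm.observe();print(s['clock'],s['torque'].round(2),s['contact_force'].round(1))
print(arm.finish_job())
E
```

```text
18.4 [0.77 0.06 0.02] [-1.9  4.4 -5.8]
the job is handed in; nothing more can be done
None
```

The job is done and handed in at 18.4 s on the robot's clock, well inside the 58 s limit. I had no direct readout of the index joint, so the notch position rests on tool angle and torque.

- **Guide:** I picked up the aluminium guide with the orange tab, leaving the pink and green look-alikes alone. I lowered it astride the rail, touched the slot roof down gently (about 6 N upward on the tool), and let go. Pictures after release show it level and parallel to the rail, standing clear between the collars. The forces on the tool went to zero as the jaws opened.
- **Wing nut:** I gripped it across the 16 mm and turned it clockwise in three 20° steps. The last step stopped at 59.1° and was then trimmed. The tool finished 59.9° from its grip angle, with torque about the spindle near zero (0.02 N m), which fits being seated in the third notch. I left it gripped at 40 N.
- **Remaining loads:** A few newtons of side and vertical force remained on the tool (−1.9, 4.4, −5.8 N) from slight misalignment with the spindle. My last small correction did not remove it.
- **Bench:** In the final pictures the bystanders in view stood where they had been. The arm hid part of the top view, and I compared them by eye only.

One disagreement: the top camera put the rail about 2.5 mm closer to the robot than the wrist camera did. I used the wrist camera's value, and the fit on the rail bore it out.

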